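# Heft two closed pots: full ones into the larder insert, light ones to the refill tray

## Task

Lift each of the two closed pots just clear and feel its weight: one of 280 g or more counts as full, a lighter one needs refilling. Store every full pot in the white larder insert, one to a lane: slide it in low from the open mouth, never from above, until it meets the back stop and the two sprung catches close behind it, and leave it standing on the lane floor. Stand every light pot upright in the wooden refill tray. Go gently, without forcing or ramming anything, and leave the other jars and the mill where they are.

Things in the scene. Friction and masses are not known exactly. Their poses are not given: they have to be found in the camera images.
- pot_1: one of two identical round closed pots (pale lid, yellowish body), 71 mm tall, body 52 mm across, lid 55 mm; grip the body 20 to 54 mm above its foot (the lid above is no grip). Origin: centre of its underside, z up. Weighs anything from 110 to 450 g, independently of the other; nothing outside shows it
- pot_2: one of two identical round closed pots (pale lid, yellowish body), 71 mm tall, body 52 mm across, lid 55 mm; grip the body 20 to 54 mm above its foot (the lid above is no grip). Origin: centre of its underside, z up. Weighs anything from 110 to 450 g, independently of the other; nothing outside shows it
- rack: two-lane larder insert, white plastic, fixed; 102 mm (its x, from -55 to +47) by 154 mm (y), lanes along x with centres at y +40 and -40 mm, 57 mm wide inside, open at the mouth (x -55 mm), back stop's face at x +36 mm. Lane floor (cork) 4 mm, rails, catches and back stop at most 19 mm above the underside. Origin: on the underside; x from mouth to back, z up
- liner: the cork liners, fixed in the insert: the floors of its two lanes, 2.5 mm thick, tops 4 mm above the insert's underside. Origin on the insert's z axis, 1.5 mm above its underside
- lane_left (a point): left lane (y +40 mm): point on the lane floor where the centre of a stored pot's foot belongs, x +8 mm; a pot there has just 2 mm play before (catch ends) and behind (back stop). Load: foot 2 to 4 mm above the lane floor, push straight in (+x) from the mouth between the catches until the back stop is felt and they spring shut behind it, then lower it to the floor and let go
- lane_right (a point): right lane (y -40 mm): the same point; loaded the same way. The catches meet the pot low, near its foot: fingers set before and behind it (along x) keep it upright, fingers at its sides let it swing about them
- catch_left_a (a joint): left lane's catch on its +y side: grey sprung flap, 5.5 to 17.5 mm above the underside, upright pivot at x -50, y +70.5 mm, 38 mm long, slanting inwards: free end at x -19 mm, 9 mm off the lane's centre line. 0 = shut, 0.6 rad = folded flat against the rail, which is as far as it goes. A pot pushed in meets up to about 10 N from the pair
- catch_left_b (a joint): left lane's catch on its -y side, the mirror image: pivot at y +9.5 mm; 0 = shut, grows as it opens
- catch_right_a (a joint): right lane's catch on its +y side: pivot at y -9.5 mm; otherwise the same
- catch_right_b (a joint): right lane's catch on its -y side: pivot at y -70.5 mm; otherwise the same
- tray: the refill tray: low open wooden tray, fixed, 110 mm (its x) by 170 mm (its y), 16 mm high, walls 6 mm thick, inner floor 6 mm above its underside. Origin: centre of the underside
- board: wooden board laid over the hob, fixed, 385 mm (x) by 630 mm (y), 18 mm thick; origin: centre of its underside. Pots, insert, tray and the loose bystanders stand on its top, 84 mm above the worktop
- spice_jar: slim spice jar, 40 mm across, 84 mm tall, between insert and tray. Bystander, stays where it is. Origin: centre of its underside.
- squat_jar: squat spice jar, 44 mm across, 70 mm tall, behind it. Bystander, stays where it is. Origin: centre of its underside.
- mill: wooden pepper mill, 58 mm across, 150 mm tall, at the back of the board. Bystander, stays where it is. Origin: centre of its underside.
- coffee: tall jar with a red lid, 63 mm across, 134 mm tall, at the back left of the board. Bystander, stays where it is. Origin: centre of its underside.

How it is judged:
By the outcome, as a careful person would: the job done as asked, in the order asked, and still so for the second after the job is handed in, with the robot touching nothing.
It also fails if it takes over 67 s, if anything falls off the work surface, if the arm or the gripper's body presses on something with over 40 N, if the wrist force passes 120 N, or if a joint passes its speed limit or range.

## Robot

A 6-joint arm with a two-finger parallel gripper is mounted at the origin on a cart in front of the work surface, level with it; the furniture and walls round the work are solid. World frame = base frame: x ahead of the robot, y to its left, z up, the work surface at z = 0. Lengths are in mm, angles in rad, forces in N, time in s.
With the tool pointing down it reaches from about 250 to 775 mm from the base axis. Payload 8.9 kg.
Tool frame: the origin (TCP) lies where the fingers leave the gripper's body, on its centre line; the fingertips stand 73 mm ahead of it and the grasp point (between the pads) lies 54 mm ahead of it (manip.tcp_to_tips is the distance from the TCP to the fingertips, in mm); z points along the fingers, y is the direction in which the jaws open and shut (so a half turn about z gives the same grasp; the last joint's range is limited). The gripper opens to 85 mm and grips with 20 to 120 N. Pads are 22 mm wide; open, the fingers measure 114 mm over their backs; the gripper's body (76 mm by 85 mm) begins 54 mm behind the grasp point. The pads swing forward as they close: fully open they stand 13 mm farther back than shut.
Start: joints at [1.032, 0.291, -0.153, 1.127, 0, 1.431], TCP at [204.342, 483.599, 303.905] pointing down, gripper open.
Joint ranges: [-2.52, 2.52], [-0.91, 1.74], [-1.3, 1.37], [-1.96, 2.02], [-1.52, 1.47], [-3.14, 3.14]. Speed limits (rad/s): [2.22, 2.22, 2.79, 3.14, 3.14, 3.14].

## Interface

Orientations are given as a unit quaternion [w, x, y, z].
In Python, from rig import monitor, optics, manip gives the robot as it stands.
- The arm moves only by the shell command python3 -m creep 'ROWS' [FORCE]. ROWS is text: rows parted by semicolons, each of 7 numbers parted by spaces: the turn, a rotation vector about the tool's x, y, z in rad, then the shift along the tool's x, y, z in m, then the opening, from -1 (shut) to 1 (fully open). A call has 1 to 5 rows; each row is the pose to reach, as a shift and turn from the pose measured when the call began, along the tool's axes at that moment; what a row does not reach only later rows make up. A row lasts 1/10 s, in which the tool goes at most 50 mm and 8.59 degrees, less where a joint would pass 70% of its speed; a pose out of reach is approached as far as the arm can. A call with a gripper value outside its range is refused whole. The fingers move at their own pace and stop on an object; FORCE is the grip in N (left out, the last holds). Time passes only in rows, so rows that repeat a pose let the fingers close. It gives the time, the measured TCP pose, the force and the opening at its end, in the units of the state.
- monitor.get_obs(): the state, without advancing time (a new reading comes with each control period).
- optics.read_camera(name): name is "scene" or "top" or "wrist"; returns (picture, depth): 384x512x3 uint8, red, green, blue; 384x512 float32, mm along the optical axis (not along the pixel's ray), 0 where there is no reading.
- optics.camera_info(name): a dict with "K" (3x3 intrinsics, pixels), "R" (3x3) and "t" (3): a world point X has camera coordinates R X + t. Camera axes: x right, y down, z forward; pixel columns grow to the right and rows downward; lengths in mm; the calibration is good to about 2 mm. A picture is of the moment at which its call begins: read the wrist's pose just before it. camera_info takes no time and is no camera call; for the wrist camera it gives the pose at the moment of the call.
- manip.hand_in(): hands the job in, once; it reports no verdict.
The state is a dict: "time_s": time; "joints": joint angles; "joint_vel": joint speeds; "tau": joint torques, N m; "tool_pos": TCP position; "eef_rot": TCP orientation; "ft_force": force on the tool from outside, world axes, zero at the start; "torque": the same for the moment, N m; "grip_width": finger opening in mm.
Only numpy, scipy, OpenCV 4.12 (cv2) and the standard library are available. Lean on these libraries where they do the work, as an engineer would, in place of code of your own. Each camera call takes 0.05 s, during which the arm holds its last target.

## Working session

There is one attempt and no reset: what is moved stays moved. The work goes in short steps, Python scripts to look and compute and a shell command to move; the robot and the scene stay as the last step left them, time stands still between calls to the robot, and variables do not carry over. Pictures are saved under pics/ and viewed, and the job is handed in when it is done.

```bash
ls; mkdir -p pics
python3 - <<'E'
from rig import monitor, optics, manip
import cv2
print(monitor.get_obs())
for n in ["scene","top"]:
    p,d=optics.read_camera(n); cv2.imwrite(f"pics/{n}0.png",p[:,:,::-1]); 
    import numpy as np; np.savez(f"{n}0.npz",p=p,d=d); print(optics.camera_info(n))
E
```

```text
pics
{'time_s': 0.0, 'joints': array([ 1.03169086e+00,  2.91277782e-01, -1.54126082e-01,  1.12670998e+00,
        1.17329042e-05,  1.43150742e+00]), 'joint_vel': array([ 1.61102519e-03,  9.65662570e-05,  9.41115140e-04, -5.67699613e-04,
        7.08864274e-05, -2.06113928e-03]), 'tau': array([-4.04245029e-04, -5.37142396e+01,  3.31373692e+01,  1.58274465e-02,
       -1.20106042e-04, -2.53283922e-06]), 'tool_pos': array([204.16389371, 483.29786698, 303.33363852]), 'eef_rot': array([-2.24720773e-04,  1.98579401e-01,  9.80084582e-01, -6.19271244e-04]), 'ft_force': array([-0.82027649, -0.45386911,  0.96038746]), 'torque': array([-0.02269006, -0.00648402,  0.005216  ]), 'grip_width': 85.32846437205228}
{'K': array([[400.34111725,   0.        , 243.33666926],
       [  0.        , 400.34111725, 196.49889164],
       [  0.        ,   0.        ,   1.        ]]), 'R': array([[ 0.71660973, -0.69729957, -0.01561429],
       [-0.54156399, -0.54217511, -0.6424598 ],
       [ 0.43952126,  0.46884908, -0.7661603 ]]), 't': array([-454.6782908 ,  402.0757797 ,  909.34375037])}
{'K': array([[410.50405443,   0.        , 252.83587979],
       [  0.        , 410.50405443, 188.2791202 ],
       [  0.        ,   0.        ,   1.        ]]), 'R': array([[ 0.44057315, -0.89771465, -0.00192458],
       [-0.85184787, -0.41738458, -0.31645745],
       [ 0.28328521,  0.1410621 , -0.94860475]]), 't': array([-282.13864595,  558.82552437,  949.79123137])}
```

View pics/scene0.png

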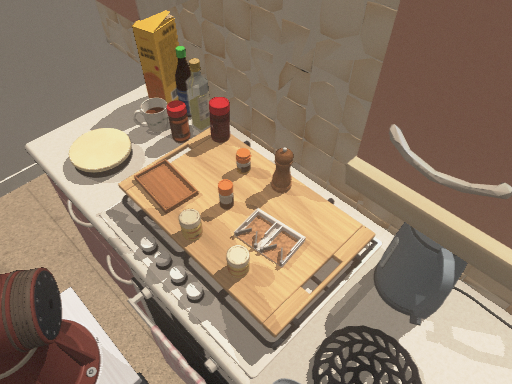

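View pics/top0.png

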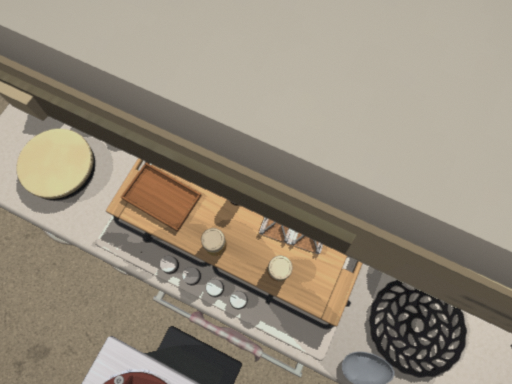

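```bash
cat > h.py <<'E'
import numpy as np, cv2
from rig import monitor, optics, manip
def cloud(d,ci):
    K,R,t=ci["K"],ci["R"],ci["t"]
    v,u=np.mgrid[:d.shape[0],:d.shape[1]]
    c=np.stack([(u-K[0,2])/K[0,0]*d,(v-K[1,2])/K[1,1]*d,d],-1)
    return (c-t)@R
def ray(u,v,z,ci):
    K,R,t=ci["K"],ci["R"],ci["t"]
    o=-R.T@t; r=R.T@np.linalg.solve(K,np.array([u,v,1.]))
    return o+r*(z-o[2])/r[2]
def proj(X,ci):
    c=ci["R"]@np.asarray(X,float)+ci["t"]; p=ci["K"]@c; return p[:2]/p[2]
E
python3 - <<'E'
from h import *
for n,(x0,x1,y0,y1) in {"scene":(110,390,120,330),"top":(100,380,140,330)}.items():
    f=np.load(n+"0.npz");p,d=f["p"],f["d"];ci=optics.camera_info(n)
    P=cloud(d,ci); np.save(n+"P.npy",P)
    cv2.imwrite(f"pics/{n}0c.png",cv2.resize(p[y0:y1,x0:x1,::-1],None,fx=2.8,fy=2.8,interpolation=cv2.INTER_CUBIC))
    for u,v in ([(190,213),(237,253),(226,185),(243,153),(283,150),(219,103),(160,185),(270,235),(300,290),(400,150)] if n=="scene" else [(213,239),(281,267),(160,195),(300,120),(340,235),(230,185),(265,225)]):
        print(n,u,v,P[v,u].round(0),d[v,u])
E
```

```text
scene 190 213 [467.  16. 154.] 1004.508
scene 237 253 [ 469. -153.  156.] 924.2302
scene 226 185 [587.  12. 168.] 1044.0388
scene 243 153 [712.  78. 153.] 1141.2512
scene 283 150 [737. -47. 231.] 1034.6813
scene 219 103 [767. 235. 215.] 1192.1047
scene 160 185 [497. 202.  88.] 1154.6691
scene 270 235 [ 596. -141.   86.] 1039.2278
scene 300 290 [ 534. -296.   83.] 941.52466
scene 400 150 [ 549. -391.  587.] 517.9643
top 213 239 [458.  11. 155.] 934.1271
top 281 267 [ 469. -155.  153.] 915.4768
top 160 195 [507. 195.  90.] 1035.3606
top 300 120 [ 390. -141.  966.] 124.063614
top 340 235 [ 369. -167.  944.] 135.27246
top 230 185 [ 369. -127.  944.] 141.18556
top 265 225 [555. -76.  84.] 1016.307
```

View pics/scene0c.png

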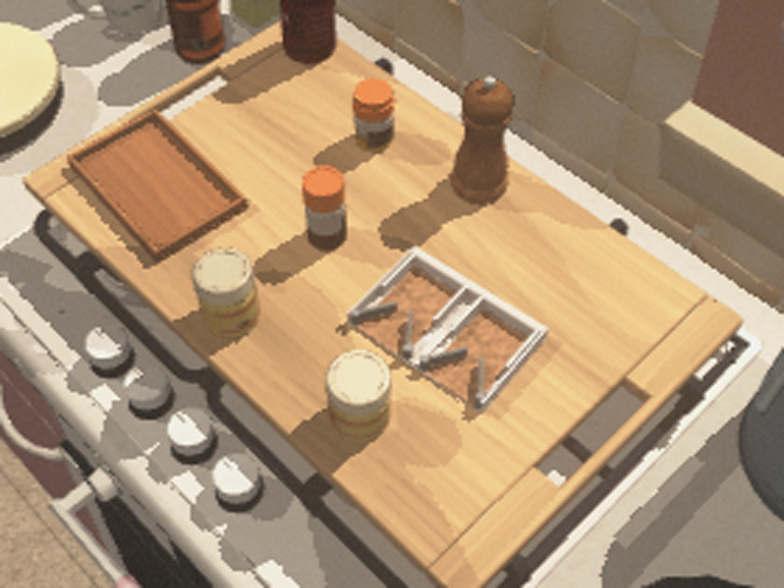

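View pics/top0c.png

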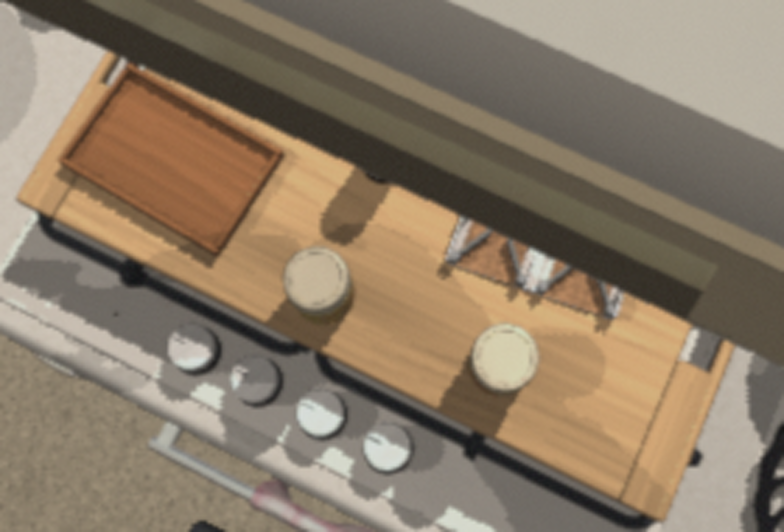

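Run:
```python
from h import *
for n in ["scene","top"]:
    P=np.load(n+"P.npy"); f=np.load(n+"0.npz");p=f["p"].astype(int)
    m=(P[...,2]>146)&(P[...,2]<165)&(P[...,0]<530)&(P[...,0]>400)&(abs(P[...,1])<200)
    k,l,s,c=cv2.connectedComponentsWithStats(m.astype(np.uint8))
    for i in range(1,k):
        if s[i,4]>60:
            q=P[l==i]; xy=q[:,:2].astype(np.float32); (cc,r)=cv2.minEnclosingCircle(xy)
            print(n,"pot",s[i,4],q.mean(0).round(1),cc,r, c[i].round(1), "ray",ray(*c[i],155,optics.camera_info(n)).round(1))
    # rack
    m=(P[...,2]>97)&(P[...,2]<107)&(P[...,0]>500)&(P[...,0]<700)&(P[...,1]<-40)&(P[...,1]>-280)&(p.min(-1)>120)
    q=P[m][:,:2].astype(np.float32); print(n,"rack",len(q),q.min(0),q.max(0))
    if len(q)>5: print(cv2.minAreaRect(q),cv2.boxPoints(cv2.minAreaRect(q)).round(1).tolist())
    for u in np.argwhere(m)[::8]: pass
    # tray
    m=(P[...,2]>94)&(P[...,2]<106)&(P[...,0]>350)&(P[...,0]<700)&(P[...,1]>60)&(P[...,1]<340)
    q=P[m][:,:2].astype(np.float32); print(n,"tray",len(q),cv2.minAreaRect(q),cv2.boxPoints(cv2.minAreaRect(q)).round(1).tolist())
P=np.load("sceneP.npy")
m=(P[...,2]>300); q=P[m]; print("high",q.min(0),q.max(0))
for z in range(300,900,50):
    k=q[(q[:,2]>z)&(q[:,2]<z+50)]
    k=k[(k[:,0]>300)]
    if len(k): print(z,len(k),np.percentile(k,[1,99],axis=0).round(0).tolist())
```

```text
scene pot 313 [457.2   7.9 153.1] (457.3221435546875, 9.966630935668945) 27.82220458984375 [189.1 217.4] ray [456.4   6.5 155. ]
scene pot 397 [ 467.7 -156.5  153.1] (468.81402587890625, -155.06834411621094) 27.910642623901367 [237.8 255.1] ray [ 466.8 -157.4  155. ]
scene rack 449 [ 532.1541  -224.94357] [647.7373   -60.912674]
((590.58642578125, -143.20469665527344), (101.52009582519531, 155.80441284179688), 6.001495838165283) [[532.0, -71.0], [548.2000122070312, -226.0], [649.2000122070312, -215.39999389648438], [632.9000244140625, -60.400001525878906]]
scene tray 423 ((580.2026977539062, 176.3455810546875), (180.05386352539062, 273.4804382324219), 79.96537017822266) [[429.8999938964844, 111.5], [699.2000122070312, 63.900001525878906], [730.5, 241.1999969482422], [461.20001220703125, 288.79998779296875]]
top pot 445 [455.9  12.2 153.6] (457.104736328125, 12.627009391784668) 27.574838638305664 [212.2 239.6] ray [455.6  11.9 155. ]
top pot 463 [ 466.4 -152.1  153.7] (466.8222961425781, -151.913330078125) 26.84878158569336 [279.6 267.5] ray [ 466.1 -152.1  155. ]
top rack 60 [ 529.31
[... 523 characters left out ...]
035156], [456.1000061035156, 281.0]]
high [  12.84986357 -592.20405231  300.0004254 ] [899.70778878 659.30186025 947.92112167]
300 3772 [[773.0, -168.0, 300.0], [898.0, 640.0, 349.0]]
350 3328 [[890.0, -169.0, 350.0], [898.0, 533.0, 400.0]]
400 3431 [[571.0, -552.0, 400.0], [897.0, 426.0, 450.0]]
450 6257 [[557.0, -580.0, 451.0], [897.0, 256.0, 500.0]]
500 9272 [[558.0, -561.0, 500.0], [896.0, 357.0, 549.0]]
550 6191 [[539.0, -532.0, 550.0], [895.0, 282.0, 600.0]]
600 5469 [[570.0, -510.0, 600.0], [574.0, -327.0, 650.0]]
650 5742 [[570.0, -485.0, 651.0], [574.0, -327.0, 700.0]]
700 6051 [[570.0, -461.0, 700.0], [574.0, -326.0, 750.0]]
750 2185 [[570.0, -440.0, 750.0], [574.0, -338.0, 779.0]]
```

```bash
cat >> h.py <<'E'
from scipy.spatial.transform import Rotation as Rn
def toolR(o=None):
    o=o or monitor.get_obs(); return Rn.from_quat(np.roll(o["eef_rot"],-1))
def go(x,y,z,yaw):
    """print rotvec (tool) and shift (m, tool) to reach TCP x,y,z (mm), tool y at yaw (deg), pointing down"""
    o=monitor.get_obs(); R=toolR(o); c,s=np.cos(np.radians(yaw)),np.sin(np.radians(yaw))
    T=Rn.from_matrix(np.array([[-s,c,0],[c,s,0],[0,0,-1]]))
    print("turn",(R.inv()*T).as_rotvec().round(4),"shift m",(R.inv().apply(np.array([x,y,z])-o["tool_pos"])/1000).round(4), "yaw now",np.degrees(np.arctan2(*R.as_matrix()[[1,0],1])).round(2),"pos",o["tool_pos"].round(1),"t",round(o["time_s"],2))
E
python3 - <<'E'
from h import *
print(manip.tcp_to_tips)
ci=optics.camera_info("wrist"); o=monitor.get_obs();R=toolR(o).as_matrix()
C=-ci["R"].T@ci["t"]; print("cam in tool",R.T@(C-o["tool_pos"]), "axes",(R.T@ci["R"].T).round(3), ci["K"])
go(457,11,290,6)
print(dir(manip),dir(monitor))
P=np.load("sceneP.npy"); m=(P[...,2]>300)&(P[...,0]<880)&(P[...,0]>350)&(P[...,1]<100)
q=P[m]
for y in range(-600,100,50):
    k=q[(q[:,1]>y)&(q[:,1]<y+50)]
    if len(k): print(y,np.percentile(k,[1,99],axis=0).round(0).tolist())
E
```

```text
72.6
cam in tool [ 7.75827194e+01  4.23043535e-02 -6.98340384e+01] axes [[-0.001 -0.954 -0.3  ]
 [ 1.    -0.001 -0.001]
 [ 0.001 -0.3    0.954]] [[298.65706434   0.         261.85514589]
 [  0.         298.65706434 192.67410631]
 [  0.           0.           1.        ]]
turn [-1.1000e-03  5.0000e-04  1.0663e+00] shift m [-0.4167 -0.3367  0.0137] yaw now 67.09 pos [204.2 483.3 303.4] t 0.1
['MotionError', '__class__', '__delattr__', '__dict__', '__dir__', '__doc__', '__eq__', '__format__', '__ge__', '__getattribute__', '__getstate__', '__gt__', '__hash__', '__init__', '__init_subclass__', '__le__', '__lt__', '__module__', '__ne__', '__new__', '__reduce__', '__reduce_ex__', '__repr__', '__setattr__', '__sizeof__', '__str__', '__subclasshook__', '__weakref__', 'hand_in', 'tcp_to_tips'] ['__class__', '__delattr__', '__dict__', '__dir__', '__doc__', '__eq__', '__format__', '__ge__', '__getattribute__', '__getstate__', '__gt__', '__hash__', '__init__', '__init_subclass__', '__le__', '__lt__', '__module__', '__ne__', '__new__', '__reduce__', '__reduce_ex__', '__repr__', '__setattr__', '__sizeof__', '__str__', '__subclasshook__', '__weakref__', 'get_obs']
-600 [[557.0, -589.0, 448.0], [581.0, -550.0, 527.0]]
-550 [[554.0, -549.0, 450.0], [582.0, -500.0, 623.0]]
-500 [[541.0, -499.0, 453.0], [579.0, -450.0, 722.0]]
-450 [[540.0, -450.0, 457.0], [578.0, -401.0, 776.0]]
-400 [[552.0, -400.0, 457.0], [578.0, -350.0, 766.0]]
-350 [[558.0, -350.0, 454.0], [579.0, -320.0, 753.0]]
```

```bash
python3 -m creep '0 0 1.066 -0.4167 -0.3367 0.0137 1; 0 0 1.066 -0.4167 -0.3367 0.0137 1; 0 0 1.066 -0.4167 -0.3367 0.0137 1; 0 0 1.066 -0.4167 -0.3367 0.0137 1; 0 0 1.066 -0.4167 -0.3367 0.0137 1' 25; python3 -c "
from h import *
go(457,11,290,6)"
```

```text
time_s: 0.6
tool_pos: [322.4, 261.4, 297.3]
eef_rot: [0.0, 0.546, 0.838, -0.0]
ft_force: [1.4, 0.8, 0.5]
grip_width: 85.5
turn [-0.0005  0.0007  0.3107] shift m [-0.2834  0.0221  0.0074] yaw now 23.8 pos [322.4 261.4 297.3] t 0.6
```

```bash
python3 -c "
from h import *
go(480,-70,320,6)"
```

```text
turn [-0.0005  0.0007  0.3107] shift m [-0.3668  0.0104 -0.0225] yaw now 23.8 pos [322.4 261.4 297.3] t 0.6
```

```bash
python3 -m creep '0 0 0.31 -0.3668 0.0104 -0.0225 1; 0 0 0.31 -0.3668 0.0104 -0.0225 1;0 0 0.31 -0.3668 0.0104 -0.0225 1;0 0 0.31 -0.3668 0.0104 -0.0225 1;0 0 0.31 -0.3668 0.0104 -0.0225 1' >/dev/null;  python3 -m creep '0 0 0 -0.117 0.0104 0 1; 0 0 0 -0.117 0.0104 0 1;0 0 0 -0.117 0.0104 0 1;0 0 0 -0.117 0.0104 0 1'
python3 - <<'E'
from h import *
ci=optics.camera_info("wrist"); p,d=optics.read_camera("wrist")
np.savez("w1.npz",p=p,d=d,R=ci["R"],t=ci["t"],K=ci["K"]); cv2.imwrite("pics/w1.png",p[:,:,::-1])
go(480,-70,320,6)
E
```

```text
time_s: 1.5
tool_pos: [452.2, -82.1, 312.4]
eef_rot: [0.0, 0.67, 0.742, -0.001]
ft_force: [-0.6, 0.3, 0.3]
grip_width: 85.5
turn [-0.0012  0.0001 -0.0023] shift m [ 0.0076  0.0292 -0.0076] yaw now 5.87 pos [451.7 -80.6 312.5] t 1.55
```

View pics/w1.png

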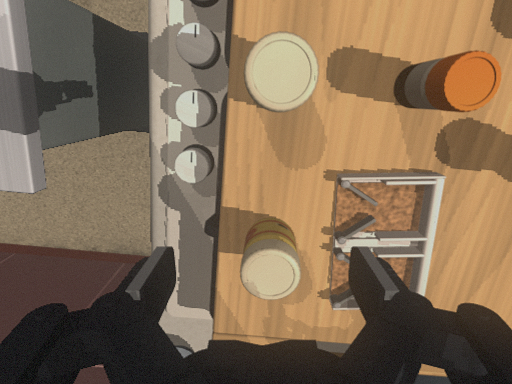

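Run:
```python
from h import *
f=np.load("w1.npz");p,d=f["p"],f["d"];ci={k:f[k] for k in "RtK"}
P=cloud(d,ci)
for nm,(x0,x1,y0,y1) in {"A":(235,325,25,118),"B":(235,305,240,305)}.items():
    m=np.zeros(d.shape,np.uint8); s=np.s_[y0:y1,x0:x1]; m[s]=((P[s][...,2]>150)&(P[s][...,2]<165)).astype(np.uint8)
    c=max(cv2.findContours(m,cv2.RETR_EXTERNAL,cv2.CHAIN_APPROX_NONE)[0],key=cv2.contourArea)
    pts=np.array([ray(u,v,155,ci)[:2] for u,v in c[:,0]],np.float32)
    A=np.c_[2*pts,np.ones(len(pts))];s_=np.linalg.lstsq(A,(pts**2).sum(1),rcond=None)[0]
    print(nm,s_[:2].round(1),"r",np.sqrt(s_[2]+s_[0]**2+s_[1]**2).round(1),"minenc",cv2.minEnclosingCircle(pts), "z",np.median(P[m>0][:,2]))
print("board z",np.median(P[140:160,280:330,2]))
s=np.s_[160:330,320:460]
m=np.zeros(d.shape,np.uint8); m[s]=((P[s][...,2]>96)&(P[s][...,2]<107)); m[240:,320:430]&=0 if False else 1
cv2.imwrite("pics/w1m.png",cv2.resize(np.hstack([m[s]*255, p[s].max(-1)]),None,fx=2.5,fy=2.5))
q=P[m>0]; print(len(q),np.unique(q[:,2].round(0),return_counts=True))
```

```text
A [455.   12.8] r 26.2 minenc ((454.9854736328125, 12.828055381774902), 26.62949562072754) z 153.79007550656706
B [ 465.  -149.8] r 26.4 minenc ((465.17437744140625, -149.64834594726562), 27.173828125) z 153.86539997272416
board z 83.73681462132768
3428 (array([ 96.,  97.,  98.,  99., 100., 101., 102., 103., 104.]), array([  77,  206,  202,  235,  399, 1043, 1057,  203,    6]))
```

View pics/w1m.png

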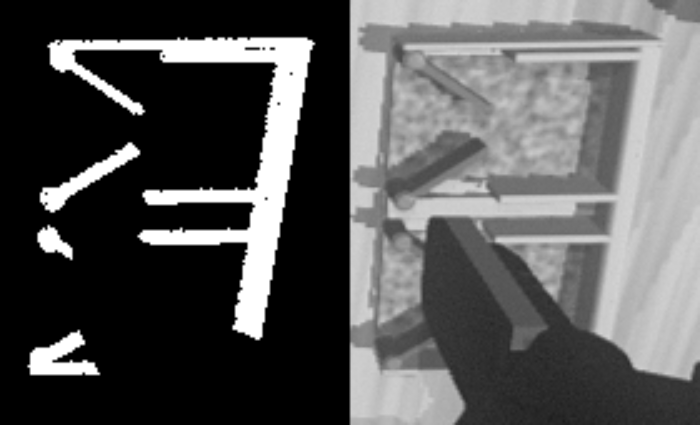

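Run:
```python
from h import *
f=np.load("w1.npz");p,d=f["p"],f["d"];ci={k:f[k] for k in "RtK"}
P=cloud(d,ci)
s=np.s_[160:330,320:460]
m=np.zeros(d.shape,np.uint8); m[s]=((P[s][...,2]>99)&(P[s][...,2]<107))
vv,uu=np.nonzero(m); q=np.array([ray(u,v,101.7,ci)[:2] for u,v in zip(uu,vv)]).astype(np.float32)
print(cv2.minAreaRect(q))
# back bar line outer edge: per-row max u
e=[];e2=[]
for v in range(180,285):
    r=uu[vv==v]; r=r[r>400]
    if len(r): e.append(ray(r.max()+.5,v,102,ci)[:2])
e=np.array(e); k=np.polyfit(e[:,1],e[:,0],1); r=e[:,0]-np.polyval(k,e[:,1]); e=e[abs(r)<2]; k=np.polyfit(e[:,1],e[:,0],1)
yaw=-np.arctan(k[0]); print("yaw back",np.degrees(yaw),np.std(e[:,0]-np.polyval(k,e[:,1])))
# outer left rail edge
e=[]
for u in range(345,440):
    r=vv[uu==u]
    if len(r): e.append(ray(u,r.min()-.5,102,ci)[:2])
e=np.array(e);k2=np.polyfit(e[:,0],e[:,1],1); print("yaw rail",np.degrees(np.arctan(k2[0])))
# frame
yw=np.radians(6.1);X=np.array([np.cos(yw),np.sin(yw)]);Y=np.array([-X[1],X[0]])
qx,qy=q@X,q@Y
print("max x",np.percentile(qx,99.7),"min x",np.percentile(qx,.3),"max y",np.percentile(qy,99.7),"min y",np.percentile(qy,.3))
ox=np.percentile(qx,99.7)-47; oy=np.percentile(qy,99.7)-77
print("origin",ox*X+oy*Y)
sel=(qx-ox>0)&(qx-ox<28); h=np.histogram(qy[sel]-oy,bins=np.arange(-80,80,1)); print([(int(b),int(c)) for b,c in zip(h[1],h[0]) if c>0])
sel=(abs(qy-oy-40)<20)&(qx-ox>20); print("backstop face",(qx[sel]-ox).min())
```

```text
((585.1054077148438, -140.22909545898438), (101.5594253540039, 154.07681274414062), 6.543727397918701)
yaw back 6.6558142274943 0.2992755893594265
yaw rail 6.625578420218633
max x 617.2679763304728 min x 516.6056019163591 max y -125.04748048650201 min y -278.7398569664648
origin [ 588.50947507 -140.30447945]
[(-12, 22), (-11, 26), (-9, 26), (-8, 26), (-7, 13), (7, 2), (8, 27), (9, 27), (10, 27), (11, 15), (12, 9), (68, 29), (69, 29), (70, 29), (71, 28), (72, 11), (73, 19), (74, 29), (75, 29), (76, 25)]
backstop face 34.64472622711901
```

```bash
python3 -c "
from h import *
go(456,12,245,6.5);go(456,12,177,6.5)"
```

```text
turn [-0.0012  0.0001 -0.011 ] shift m [0.0916 0.0138 0.0674] yaw now 5.87 pos [451.7 -80.6 312.5] t 1.55
turn [-0.0012  0.0001 -0.011 ] shift m [0.0917 0.0139 0.1354] yaw now 5.87 pos [451.7 -80.6 312.5] t 1.55
```

```bash
python3 -m creep '0 0 -0.011 0.0916 0.0138 0.0674 1;0 0 -0.011 0.0916 0.0138 0.0674 1;0 0 -0.011 0.0916 0.0138 0.0674 1;0 0 -0.011 0.0916 0.0138 0.0674 1;0 0 -0.011 0.0917 0.0139 0.09 1' ; python3 -c "
from h import *
go(456,12,177,6.5)"
```

```text
time_s: 2.05
tool_pos: [457.7, 12.5, 224.7]
eef_rot: [0.002, 0.665, 0.747, 0.001]
ft_force: [1.3, 0.5, -1.3]
grip_width: 85.4
turn [0.0036 0.0016 0.0023] shift m [-0.0002 -0.002   0.0476] yaw now 6.63 pos [457.7  12.5 224.7] t 2.05
```

```bash
python3 -m creep '0.003 0 0 0 -0.002 0.03 1;0.003 0 0 0 -0.002 0.0476 1;0.003 0 0 0 -0.002 0.0476 1;0.003 0 0 0 -0.002 0.0476 1;0.003 0 0 0 -0.002 0.0476 1' ; python3 -c "
from h import *
o=monitor.get_obs();print(o['tau'],o['ft_force'])
ci=optics.camera_info('wrist'); p,d=optics.read_camera('wrist')
np.savez('w2.npz',p=p,d=d,R=ci['R'],t=ci['t'],K=ci['K']); cv2.imwrite('pics/w2.png',p[:,:,::-1])
o=monitor.get_obs();print(o['tau'],o['ft_force'])
go(456,12,177,6.5)"
```

```text
time_s: 2.55
tool_pos: [456.8, 11.9, 178.5]
eef_rot: [0.002, 0.665, 0.747, 0.0]
ft_force: [0.4, 0.7, -0.2]
grip_width: 85.5
[-1.23870707e-02 -4.66740668e+01  2.70377880e+01  2.32198922e-02
 -9.21467057e-03 -5.28019344e-03] [ 0.40256085  0.65666702 -0.15221654]
[-2.56689708e-02 -4.69350994e+01  2.72576272e+01  1.54498714e-02
 -8.85096058e-03 -4.08530512e-03] [ 0.55975962 -0.45299631 -0.4421528 ]
turn [0.0028 0.0022 0.0022] shift m [ 0.0001 -0.0008  0.0014] yaw now 6.63 pos [456.8  12.  178.4] t 2.6
```

View pics/w2.png

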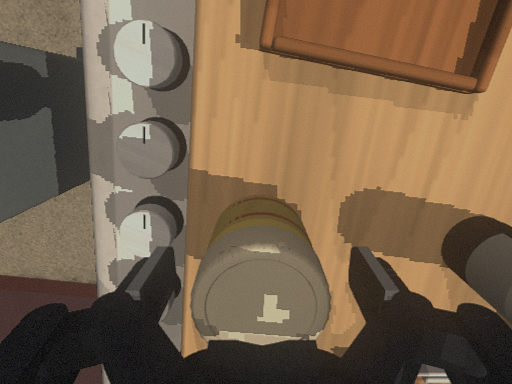

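```bash
python3 -m creep '0 0 0 0 0 0.001 0.3;0 0 0 0 0 0.001 0;0 0 0 0 0 0.001 -0.2;0 0 0 0 0 0.001 -0.5;0 0 0 0 0 0.001 -1' 35; python3 -m creep '0 0 0 0 0 0 -1;0 0 0 0 0 0 -1;0 0 0 0 0 0 -1;0 0 0 0 0 0 -1' ;python3 -c "
from h import *
o=monitor.get_obs();print(o['tau'],o['ft_force'],o['torque'])"
```

```text
time_s: 3.1
tool_pos: [457.0, 11.9, 178.1]
eef_rot: [0.002, 0.665, 0.747, 0.0]
ft_force: [-1.6, 1.0, 8.9]
grip_width: 50.8
time_s: 3.5
tool_pos: [457.0, 11.9, 178.2]
eef_rot: [0.002, 0.665, 0.747, 0.0]
ft_force: [-1.5, 1.0, 2.1]
grip_width: 50.7
[-1.44072887e-01 -4.61532032e+01  2.71667826e+01 -5.17125037e-01
 -3.77952796e-02 -4.55350208e-03] [-1.53078659  0.99040678  2.09644708] [0.06588296 0.26856356 0.06684796]
```

```bash
python3 -m creep '0 0 0 0 0 -0.004 -1;0 0 0 0 0 -0.008 -1;0 0 0 0 0 -0.012 -1;0 0 0 0 0 -0.012 -1;0 0 0 0 0 -0.012 -1' ;for i in 1 2 3 4 5 6; do python3 -m creep '0 0 0 0 0 0 -1' | tr '\n' ' '; echo; done; python3 -c "
from h import *
o=monitor.get_obs();print(o['tau'],o['ft_force'],o['torque'])
ci=optics.camera_info('wrist'); p,d=optics.read_camera('wrist')
np.savez('w3.npz',p=p,d=d,R=ci['R'],t=ci['t'],K=ci['K']); cv2.imwrite('pics/w3.png',p[:,:,::-1])"
```

```text
time_s: 4.0
tool_pos: [457.0, 12.0, 190.3]
eef_rot: [0.002, 0.665, 0.747, 0.001]
ft_force: [-0.1, 0.3, -2.3]
grip_width: 50.9
time_s: 4.1 tool_pos: [456.9, 12.0, 190.2] eef_rot: [0.002, 0.665, 0.747, 0.001] ft_force: [-0.1, -0.4, -2.1] grip_width: 50.6 
time_s: 4.2 tool_pos: [456.8, 12.0, 190.0] eef_rot: [0.002, 0.665, 0.747, 0.0] ft_force: [0.3, 0.4, -2.8] grip_width: 50.9 
time_s: 4.3 tool_pos: [456.8, 12.0, 189.9] eef_rot: [0.002, 0.665, 0.747, 0.0] ft_force: [0.3, -0.6, -3.3] grip_width: 51.0 
time_s: 4.4 tool_pos: [456.7, 12.0, 189.8] eef_rot: [0.002, 0.665, 0.747, 0.0] ft_force: [0.1, -0.3, -2.5] grip_width: 51.0 
time_s: 4.5 tool_pos: [456.7, 12.0, 189.8] eef_rot: [0.002, 0.665, 0.747, 0.0] ft_force: [0.1, -0.2, -1.6] grip_width: 50.9 
time_s: 4.6 tool_pos: [456.6, 12.0, 189.8] eef_rot: [0.002, 0.665, 0.747, 0.0] ft_force: [-0.0, 0.0, -2.1] grip_width: 50.3 
[ 1.50121774e-03 -4.78810322e+01  2.87391186e+01 -3.64848669e-02
 -8.43707006e-03  2.67604980e-05] [-0.01537579  0.00486182 -2.13866651] [ 0.08510525  0.00958368 -0.04825236]
```

View pics/w3.png

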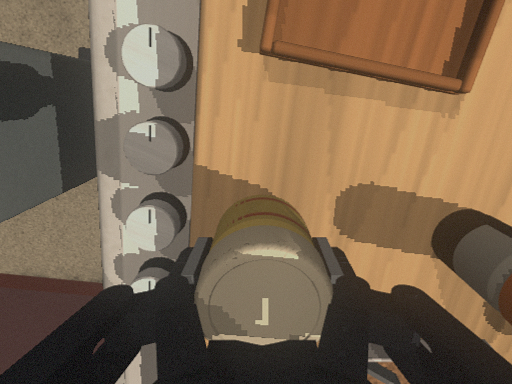

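```bash
cat > w.py <<'E'
from h import *
import sys
S=[]
for i in range(int(sys.argv[1])):
    optics.read_camera("wrist"); o=monitor.get_obs(); S.append(np.r_[o["ft_force"],o["torque"],o["tau"][1:3],o["tool_pos"]])
S=np.array(S); np.set_printoptions(suppress=True,precision=3)
print("mean",S.mean(0)); print("std",S.std(0)); print(S[:,2].round(2)); print(o["time_s"])
E
python3 w.py 30
```

```text
mean [  0.036   0.05   -2.345  -0.003   0.01    0.001 -47.884  28.748 456.67
  12.004 189.772]
std [0.439 0.476 0.368 0.029 0.032 0.029 0.005 0.003 0.015 0.011 0.012]
[-2.27 -2.48 -2.28 -2.69 -2.2  -2.24 -2.82 -2.41 -2.87 -3.11 -2.23 -2.18
 -2.84 -1.74 -2.16 -2.7  -2.48 -2.41 -1.89 -1.68 -2.29 -2.13 -1.93 -1.55
 -2.84 -2.7  -2.41 -2.3  -2.45 -2.06]
6.15
```

```bash
python3 -m creep '0 0 0 0 0 0.006 -1;0 0 0 0 0 0.0095 -1;0 0 0 0 0 0.0115 -1;0 0 0 0 0 0.0117 -1;0 0 0 0 0 0.0117 -1' ; python3 -m creep '0 0 0 0 0 0 -0.3;0 0 0 0 0 0 0.3;0 0 0 0 0 0 1;0 0 0 0 0 0 1;0 0 0 0 0 0 1';python3 -c "
from h import *
go(456.7,12,189.8,6.5)"
```

```text
time_s: 6.65
tool_pos: [456.4, 12.1, 178.2]
eef_rot: [0.002, 0.665, 0.747, 0.0]
ft_force: [-3.0, 0.7, 4.8]
grip_width: 50.6
time_s: 7.15
tool_pos: [456.4, 12.0, 178.1]
eef_rot: [0.002, 0.665, 0.747, 0.0]
ft_force: [-0.9, 0.6, -0.2]
grip_width: 85.2
turn [0.0024 0.0022 0.0022] shift m [-0.0001  0.0003 -0.0117] yaw now 6.63 pos [456.4  12.  178.1] t 7.15
```

```bash
python3 -m creep '0 0 0 0 0.0003 -0.0117 1;0 0 0 0 0.0003 -0.0117 1;0 0 0 0 0.0003 -0.0117 1;0 0 0 0 0.0003 -0.0117 1'; python3 w.py 12
```

```text
time_s: 7.55
tool_pos: [456.6, 12.1, 189.5]
eef_rot: [0.002, 0.665, 0.747, 0.0]
ft_force: [-0.1, -0.4, -0.4]
grip_width: 85.2
mean [  0.003  -0.1    -0.016   0.009   0.026  -0.001 -46.927  28.04  456.626
  12.088 189.684]
std [0.414 0.51  0.467 0.026 0.02  0.028 0.063 0.035 0.078 0.012 0.128]
[-0.65  0.25  0.32  0.14  0.35 -1.18 -0.22 -0.03  0.57  0.1  -0.13  0.29]
8.15
```

```bash
python3 -c "
from h import *
go(466.8,-151.5,245,6.6);go(466.8,-151.5,178,6.6)"
```

```text
turn [0.0023 0.0022 0.0005] shift m [-0.1638 -0.0087 -0.0548] yaw now 6.63 pos [456.7  12.1 189.8] t 8.15
turn [0.0023 0.0022 0.0005] shift m [-0.1636 -0.0089  0.0122] yaw now 6.63 pos [456.7  12.1 189.8] t 8.15
```

```bash
python3 -m creep '0.002 0.002 0 0 0 -0.048 1;0.002 0.002 0 -0.03 -0.002 -0.0548 1;0.002 0.002 0 -0.1638 -0.0087 -0.0548 1;0.002 0.002 0 -0.1638 -0.0087 -0.0548 1;0.002 0.002 0 -0.1638 -0.0087 -0.0548 1' ; python3 -m creep '0 0 0 0 0 0 1; 0 0 0 0 0 0 1'; python3 -c "
from h import *
ci=optics.camera_info('wrist'); p,d=optics.read_camera('wrist')
np.savez('w4.npz',p=p,d=d,R=ci['R'],t=ci['t'],K=ci['K']); cv2.imwrite('pics/w4.png',p[:,:,::-1])
go(466.8,-151.5,178,6.6)"
```

```text
time_s: 8.65
tool_pos: [467.0, -154.3, 245.3]
eef_rot: [0.001, 0.665, 0.747, 0.0]
ft_force: [0.7, -0.1, -0.1]
grip_width: 85.4
time_s: 8.85
tool_pos: [466.8, -154.9, 245.1]
eef_rot: [0.001, 0.666, 0.746, 0.0]
ft_force: [-0.0, 0.2, -1.0]
grip_width: 85.4
turn [ 0.0008  0.0006 -0.0011] shift m [0.0025 0.0003 0.0671] yaw now 6.54 pos [ 466.7 -154.   245.1] t 8.9
```

View pics/w4.png

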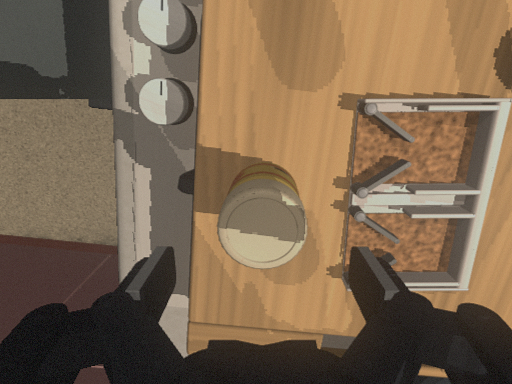

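```bash
cat > meas.py <<'E'
from h import *
import sys
f=np.load(sys.argv[1]);p,d=f["p"],f["d"];ci={k:f[k] for k in "RtK"}
P=cloud(d,ci)
def lid(x0,x1,y0,y1,lo=150,hi=165,z=155):
    m=np.zeros(d.shape,np.uint8); s=np.s_[y0:y1,x0:x1]; m[s]=((P[s][...,2]>lo)&(P[s][...,2]<hi)).astype(np.uint8)
    c=max(cv2.findContours(m,cv2.RETR_EXTERNAL,cv2.CHAIN_APPROX_NONE)[0],key=cv2.contourArea)
    print("lid",np.array(cv2.minEnclosingCircle(np.array([ray(u,v,z,ci)[:2] for u,v in c[:,0]],np.float32))[0]).round(1),"z",np.median(P[m>0][:,2]).round(1))
def rack(x0,x1,y0,y1):
    s=np.s_[y0:y1,x0:x1]; m=np.zeros(d.shape,np.uint8); m[s]=(P[s][...,2]>99)&(P[s][...,2]<107)
    vv,uu=np.nonzero(m); q=np.array([ray(u,v,102.3,ci)[:2] for u,v in zip(uu,vv)]).astype(np.float32)
    (c,sz,a)=cv2.minAreaRect(q); print("rect",c,sz,a)
    if a>45:a-=90
    yw=np.radians(a);X=np.array([np.cos(yw),np.sin(yw)]);Y=np.array([-X[1],X[0]])
    o=np.array(c)+4*X; print("rack origin",o.round(1),"yaw",a)
    qx,qy=(q-o)@X,(q-o)@Y; sel=(qx>0)&(qx<28); h=np.histogram(qy[sel],bins=np.arange(-80,80,1)); print([(int(b),int(k)) for b,k in zip(h[1],h[0]) if k>0])
E
python3 - w4.npz <<'E'
exec(open("meas.py").read())
lid(205,320,170,275); rack(335,512,85,300)
E
```

```text
lid [ 465.6 -150.4] z 153.9
rect (584.912109375, -140.6966552734375) (100.90431213378906, 152.67481994628906) 6.785050392150879
rack origin [ 588.9 -140.2] yaw 6.785050392150879
[(-77, 33), (-76, 34), (-75, 34), (-74, 34), (-73, 9), (-72, 32), (-71, 34), (-70, 34), (-69, 34), (-68, 32), (-67, 2), (-12, 6), (-11, 37), (-10, 62), (-9, 49), (-8, 36), (-7, 3), (7, 37), (8, 37), (9, 38), (10, 64), (11, 37), (68, 46), (69, 77), (70, 51), (71, 72), (73, 40), (74, 69), (75, 55), (76, 36)]
```

```bash
python3 -m creep '0 0 -0.001 0.0026 0.0003 0.03 1;0 0 -0.001 0.0026 0.0003 0.055 1;0 0 -0.001 0.0026 0.0003 0.0671 1;0 0 -0.001 0.0026 0.0003 0.0671 1;0 0 -0.001 0.0026 0.0003 0.0671 1' ; python3 -m creep '0 0 0 0 0 0 0.3;0 0 0 0 0 0 0;0 0 0 0 0 0 -0.2;0 0 0 0 0 0 -0.5;0 0 0 0 0 0 -1' 35; python3 -m creep '0 0 0 0 0 0 -1;0 0 0 0 0 0 -1'
```

```text
time_s: 9.4
tool_pos: [466.9, -150.5, 178.4]
eef_rot: [0.0, 0.665, 0.747, 0.0]
ft_force: [-0.1, -0.6, -0.5]
grip_width: 84.9
time_s: 9.9
tool_pos: [467.3, -150.6, 179.5]
eef_rot: [0.001, 0.665, 0.747, 0.0]
ft_force: [-0.8, 1.9, 7.7]
grip_width: 51.1
time_s: 10.1
tool_pos: [467.4, -150.7, 179.7]
eef_rot: [0.001, 0.665, 0.747, 0.001]
ft_force: [-0.4, -0.3, -1.9]
grip_width: 51.3
```

```bash
python3 -m creep '0 0 0 0 0 -0.004 -1;0 0 0 0 0 -0.008 -1;0 0 0 0 0 -0.012 -1;0 0 0 0 0 -0.012 -1;0 0 0 0 0 -0.012 -1' ; python3 w.py 24
```

```text
time_s: 10.6
tool_pos: [467.4, -150.7, 191.8]
eef_rot: [0.001, 0.665, 0.747, 0.001]
ft_force: [0.5, 0.8, -2.0]
grip_width: 51.0
mean [  -0.187   -0.062   -2.047   -0.       0.007   -0.004  -52.413   29.361
  467.307 -150.632  191.672]
std [0.376 0.417 0.506 0.031 0.031 0.029 0.064 0.044 0.037 0.019 0.053]
[-1.92 -1.55 -1.54 -2.17 -1.36 -2.38 -1.89 -2.8  -1.38 -2.47 -2.56 -1.92
 -1.27 -2.95 -2.15 -2.48 -2.92 -1.93 -1.86 -1.57 -2.27 -2.54 -1.96 -1.28]
11.8
```

Run:
```python
from h import *
p,d=optics.read_camera("scene"); cv2.imwrite("pics/s5.png",cv2.resize(p[130:330,120:380,::-1],None,fx=3,fy=3,interpolation=cv2.INTER_CUBIC))
ci=optics.camera_info('wrist'); p,d=optics.read_camera('wrist')
np.savez('w5.npz',p=p,d=d,R=ci['R'],t=ci['t'],K=ci['K']); cv2.imwrite('pics/w5.png',p[:,:,::-1])
```

```text
(no output)
```

View pics/s5.png

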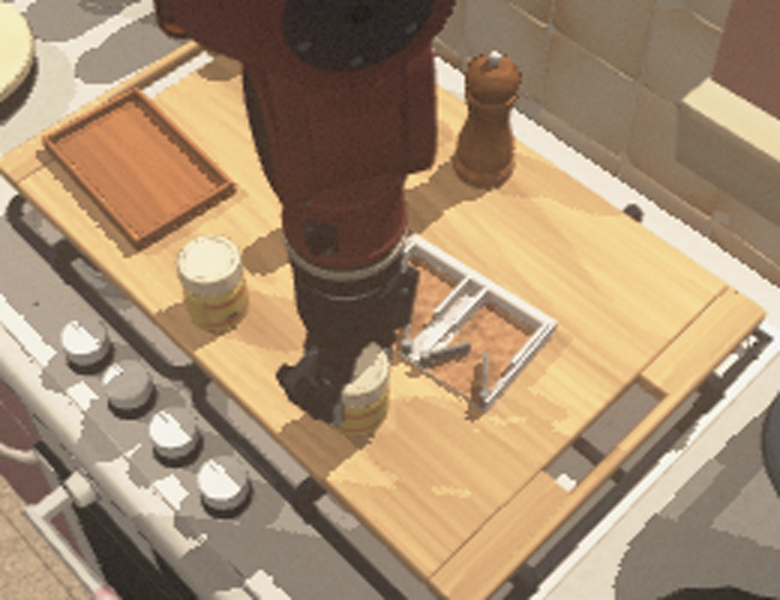

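View pics/w5.png

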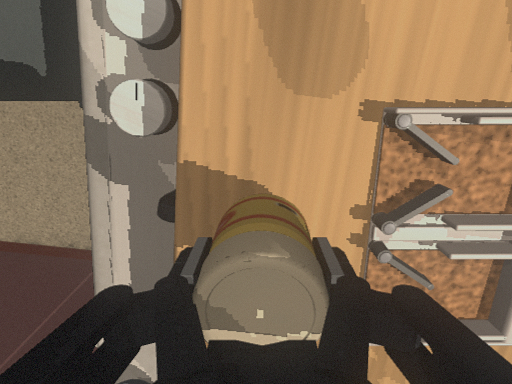

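```bash
for f in w2 w3 w5; do python3 - $f.npz <<'E'
exec(open("meas.py").read())
s=P[285:330,225:300]; print(sys.argv[1],np.percentile(s[...,2],[10,50,90]).round(1))
E
done
```

```text
w2.npz [153.  153.7 154.5]
w3.npz [164.5 165.2 166. ]
w5.npz [165.3 166.  166.7]
```

```bash
python3 -c "
from h import *
go(470,-130,275,6.5);go(508,232,275,6.5)"
```

```text
turn [0.0025 0.0013 0.003 ] shift m [ 0.0201  0.0053 -0.0833] yaw now 6.67 pos [ 467.3 -150.7  191.7] t 11.9
turn [0.0025 0.0013 0.003 ] shift m [ 0.3752  0.0851 -0.0836] yaw now 6.67 pos [ 467.3 -150.7  191.7] t 11.9
```

```bash
python3 -m creep '0.001 0.001 0 0 0 -0.025 -1;0.001 0.001 0 0.01 0.003 -0.058 -1;0.001 0.001 0 0.035 0.008 -0.08 -1;0.001 0.001 0 0.07 0.015 -0.0835 -1;0.001 0.001 0 0.11 0.025 -0.0835 -1'; python3 -m creep '0 0 0 0.045 0.011 0 -1;0 0 0 0.09 0.022 0 -1;0 0 0 0.135 0.033 0 -1;0 0 0 0.18 0.044 0 -1;0 0 0 0.22 0.05 0 -1'; python3 -c "
from h import *
go(508,232,230,6.5);go(508,232,186.5,6.5)"
```

```text
time_s: 12.4
tool_pos: [479.7, -38.0, 276.3]
eef_rot: [0.002, 0.665, 0.747, 0.001]
ft_force: [0.6, -0.3, -2.5]
grip_width: 51.1
time_s: 12.9
tool_pos: [504.3, 188.6, 276.3]
eef_rot: [0.002, 0.665, 0.747, 0.001]
ft_force: [0.5, -0.5, -2.5]
grip_width: 51.0
turn [0.0044 0.0011 0.0019] shift m [0.0427 0.0085 0.0463] yaw now 6.61 pos [504.3 188.6 276.3] t 12.9
turn [0.0044 0.0011 0.0019] shift m [0.0427 0.0083 0.0898] yaw now 6.61 pos [504.3 188.6 276.3] t 12.9
```

```bash
python3 -m creep '0.004 0.001 0 0.0427 0.0085 0.01 -1;0.004 0.001 0 0.0427 0.0085 0.03 -1;0.004 0.001 0 0.0427 0.0085 0.0463 -1;0.004 0.001 0 0.0427 0.0085 0.0463 -1'; python3 -c "
from h import *
ci=optics.camera_info('wrist'); p,d=optics.read_camera('wrist')
cv2.imwrite('pics/w6.png',p[:,:,::-1])
o=monitor.get_obs();print(o['ft_force'])
go(508,232,186.5,6.5)"
```

```text
time_s: 13.3
tool_pos: [506.6, 232.0, 227.8]
eef_rot: [-0.001, 0.665, 0.747, -0.002]
ft_force: [0.2, -0.7, -1.9]
grip_width: 51.1
[ 0.06847172  0.42966013 -0.83457291]
turn [-0.0019  0.0006  0.0021] shift m [0.     0.0008 0.0427] yaw now 6.62 pos [507.3 231.9 229.2] t 13.35
```

View pics/w6.png

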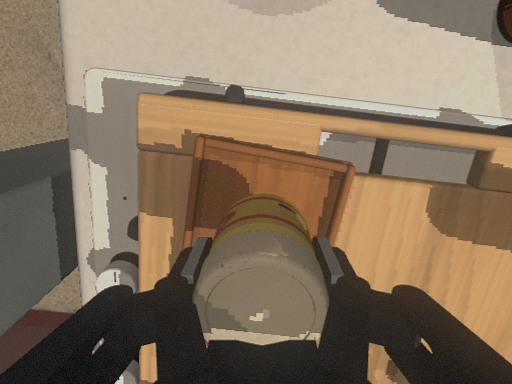

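```bash
python3 -m creep '0 0 0 0 0 0.015 -1;0 0 0 0 0 0.03 -1;0 0 0 0 0 0.038 -1;0 0 0 0 0 0.041 -1;0 0 0 0 0 0.0425 -1'; python3 -m creep '0 0 0 0 0 0 -1;0 0 0 0 0 0 -1'
```

```text
time_s: 13.85
tool_pos: [507.6, 231.8, 187.3]
eef_rot: [-0.0, 0.665, 0.747, -0.001]
ft_force: [0.5, -0.2, -2.2]
grip_width: 51.1
time_s: 14.05
tool_pos: [508.0, 231.9, 187.9]
eef_rot: [0.0, 0.665, 0.747, -0.0]
ft_force: [0.4, 0.5, -2.5]
grip_width: 51.2
```

```bash
python3 -m creep '0 0 0 0 0 0.001 -1;0 0 0 0 0 0.0025 -1;0 0 0 0 0 0.0025 -1'; python3 -m creep '0 0 0 0 0 0 -1;0 0 0 0 0 0 -0.3;0 0 0 0 0 0 0.3;0 0 0 0 0 0 1;0 0 0 0 0 0 1'
```

```text
time_s: 14.35
tool_pos: [508.3, 231.9, 185.6]
eef_rot: [0.0, 0.665, 0.747, 0.0]
ft_force: [0.4, -0.1, -0.4]
grip_width: 51.2
time_s: 14.85
tool_pos: [508.3, 232.0, 185.7]
eef_rot: [0.0, 0.665, 0.747, 0.0]
ft_force: [-0.2, -0.2, 0.6]
grip_width: 81.9
```

```bash
python3 -m creep '0 0 0 0 0 0 1;0 0 0 0 0 -0.03 1;0 0 0 0 0 -0.06 1;0 0 0 0 0 -0.08 1;0 0 0 0 0 -0.08 1'; python3 -c "
from h import *
ci=optics.camera_info('wrist'); p,d=optics.read_camera('wrist')
cv2.imwrite('pics/w7.png',p[:,:,::-1])
go(456.3,12,250,6.5)"
```

```text
time_s: 15.35
tool_pos: [509.6, 232.4, 268.6]
eef_rot: [0.002, 0.665, 0.747, 0.002]
ft_force: [1.0, 0.6, 0.5]
grip_width: 85.5
turn [ 0.0034 -0.0004  0.0017] shift m [-0.2127 -0.0777  0.0165] yaw now 6.6 pos [508.9 232.2 266.9] t 15.4
```

View pics/w7.png

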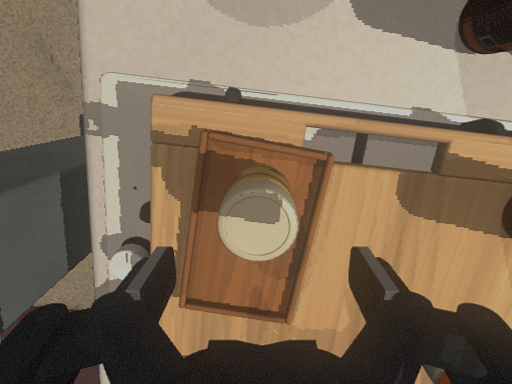

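Pot 2 (right one) stands upright in the far half of the tray (lid at 259,220), with room nearer for a second pot. Next I regrasp the left pot.

```bash
python3 -m creep '0.003 0 0 -0.0450 -0.0165 0.003 1;0.003 0 0 -0.09 -0.033 0.008 1;0.003 0 0 -0.135 -0.0495 0.012 1;0.003 0 0 -0.18 -0.066 0.0165 1;0.003 0 0 -0.2127 -0.0777 0.0165 1'; python3 -m creep '0 0 0 0 0 0 1;0 0 0 0 0 0 1'; python3 -c "
from h import *
go(456.3,12,178.3,6.5)"
```

```text
time_s: 15.9
tool_pos: [454.3, 10.0, 248.5]
eef_rot: [-0.001, 0.666, 0.746, -0.001]
ft_force: [0.6, -0.6, 0.6]
grip_width: 85.1
time_s: 16.1
tool_pos: [453.6, 9.4, 247.6]
eef_rot: [-0.002, 0.666, 0.746, -0.001]
ft_force: [1.3, 0.4, 0.1]
grip_width: 85.3
turn [-0.0039 -0.0013 -0.0013] shift m [0.0022 0.0032 0.0693] yaw now 6.42 pos [453.6   9.4 247.6] t 16.1
```

```bash
python3 -m creep '-0.003 -0.001 0 0.0022 0.003 0.03 1;-0.003 -0.001 0 0.0022 0.003 0.054 1;-0.003 -0.001 0 0.0022 0.003 0.0693 1;-0.003 -0.001 0 0.0022 0.003 0.0693 1;-0.003 -0.001 0 0.0022 0.003 0.0693 1'; python3 w.py 14; python3 -m creep '0 0 0 0 0 0 0.3;0 0 0 0 0 0 0;0 0 0 0 0 0 -0.2;0 0 0 0 0 0 -0.5;0 0 0 0 0 0 -1' 35; python3 -m creep '0 0 0 0 0 0 -1;0 0 0 0 0 0 -1'
```

```text
time_s: 16.6
tool_pos: [456.1, 12.8, 178.2]
eef_rot: [-0.001, 0.666, 0.746, -0.0]
ft_force: [0.8, 0.6, -0.2]
grip_width: 85.6
mean [ -0.06   -0.041   0.172  -0.005  -0.005   0.017 -47.166  27.341 456.341
  12.084 178.678]
std [0.262 0.618 0.532 0.027 0.031 0.024 0.315 0.207 0.238 0.211 0.281]
[-0.03  0.44 -0.01 -0.78  0.37 -0.12  1.13  0.95 -0.17  0.24 -0.78  0.15
  0.42  0.58]
17.3
time_s: 17.8
tool_pos: [456.1, 11.9, 178.6]
eef_rot: [-0.0, 0.666, 0.746, -0.0]
ft_force: [-1.4, -0.2, 4.9]
grip_width: 50.9
time_s: 18.0
tool_pos: [456.1, 11.9, 178.6]
eef_rot: [-0.0, 0.666, 0.746, -0.0]
ft_force: [-0.7, -0.6, 2.5]
grip_width: 50.5
```

```bash
python3 -m creep '0 0 0 0 0 -0.004 -1;0 0 0 0 0 -0.008 -1;0 0 0 0 0 -0.012 -1;0 0 0 0 0 -0.012 -1;0 0 0 0 0 -0.012 -1' ; python3 w.py 40; python3 -c "
from h import *
go(456.5,12,285,6.5);go(502,152,285,6.5)"
```

```text
time_s: 18.5
tool_pos: [456.2, 11.9, 190.7]
eef_rot: [-0.0, 0.666, 0.746, -0.0]
ft_force: [-0.0, 0.4, -1.9]
grip_width: 50.8
mean [  0.098   0.037  -2.212  -0.002  -0.004  -0.005 -47.939  28.768 456.104
  11.936 190.612]
std [0.425 0.483 0.538 0.028 0.026 0.035 0.045 0.032 0.039 0.011 0.045]
[-1.92 -2.08 -2.4  -2.12 -2.27 -1.78 -1.8  -1.82 -2.77 -2.18 -1.28 -2.08
 -1.6  -2.72 -2.47 -3.42 -2.94 -2.57 -1.29 -2.99 -3.08 -2.22 -1.98 -2.84
 -2.51 -2.02 -2.26 -1.44 -2.05 -1.74 -2.   -2.02 -2.52 -2.5  -1.72 -3.48
 -1.73 -1.74 -2.65 -1.48]
20.5
turn [-0.0006 -0.0002 -0.0014] shift m [ 0.      0.0003 -0.0944] yaw now 6.42 pos [456.1  12.  190.6] t 20.5
turn [-0.0006 -0.0002 -0.0014] shift m [ 0.1341  0.0612 -0.0944] yaw now 6.42 pos [456.1  12.  190.6] t 20.5
```

```bash
python3 -m creep '0 0 0 0 0 -0.03 -1;0 0 0 0 0 -0.06 -1;0 0 0 0.02 0.01 -0.08 -1;0 0 0 0.05 0.023 -0.08 -1;0 0 0 0.09 0.041 -0.08 -1'; python3 -m creep '0 0 0 0.03 0.014 0 -1;0 0 0 0.044 0.0202 0 -1;0 0 0 0.044 0.0202 0 -1;0 0 0 0.044 0.0202 0 -1'; python3 -c "
from h import *
ci=optics.camera_info('wrist'); p,d=optics.read_camera('wrist')
cv2.imwrite('pics/w8.png',p[:,:,::-1])
go(502,152,186,6.5)"
```

```text
time_s: 21.0
tool_pos: [487.4, 106.2, 271.6]
eef_rot: [0.001, 0.667, 0.745, 0.0]
ft_force: [0.4, 0.8, -2.0]
grip_width: 50.7
time_s: 21.4
tool_pos: [502.3, 151.6, 271.3]
eef_rot: [0.0, 0.667, 0.745, -0.0]
ft_force: [0.3, -1.0, -0.9]
grip_width: 50.6
turn [ 0.0003  0.0009 -0.0042] shift m [ 0.0009 -0.0002  0.0854] yaw now 6.26 pos [502.3 151.2 271.4] t 21.45
```

View pics/w8.png

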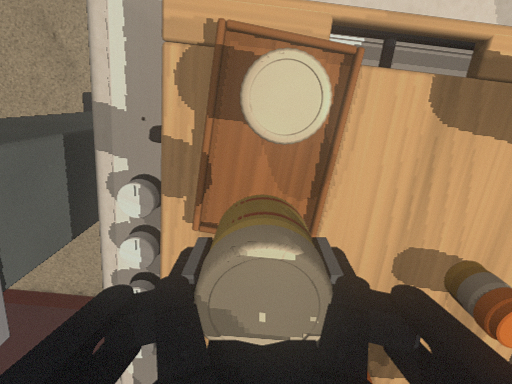

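Run:
```python
from h import *
ci=optics.camera_info('wrist')
for u,v in [(198,232),(320,232),(223,22),(360,50)]: print(ray(u,v,100,ci).round(0))
for X in [(444,110.7,100),(554,102.8,100),(566,273,100),(456,281,100),(502,152,90),(502,126,90)]: print(X,proj(X,ci).round(0))
```

```text
[449. 110. 100.]
[556. 121. 100.]
[460. 277. 100.]
[561. 269. 100.]
(444, 110.7, 100) [192. 231.]
(554, 102.8, 100) [314. 251.]
(566, 273, 100) [367.  45.]
(456, 281, 100) [218.  15.]
(502, 152, 90) [263. 189.]
(502, 126, 90) [260. 217.]
```

```bash
python3 -m creep '0 0 0 0.001 0 0.03 -1;0 0 0 0.001 0 0.06 -1;0 0 0 0.001 0 0.077 -1;0 0 0 0.001 0 0.083 -1;0 0 0 0.001 0 0.085 -1'; python3 -m creep '0 0 0 0 0 0 -1;0 0 0 0 0 0 -1;0 0 0 0 0 0 -1'
```

```text
time_s: 21.95
tool_pos: [502.0, 151.2, 186.2]
eef_rot: [0.0, 0.668, 0.744, -0.001]
ft_force: [-1.0, -0.3, -2.3]
grip_width: 51.1
time_s: 22.25
tool_pos: [502.4, 151.2, 187.1]
eef_rot: [0.001, 0.668, 0.744, 0.0]
ft_force: [0.2, 0.6, -1.7]
grip_width: 50.8
```

```bash
python3 -m creep '0 0 0 0 0 0.001 -1;0 0 0 0 0 0.002 -1;0 0 0 0 0 0.0025 -1;0 0 0 0 0 0.0025 -1'; python3 -m creep '0 0 0 0 0 0 -1;0 0 0 0 0 0 -0.3;0 0 0 0 0 0 0.3;0 0 0 0 0 0 1;0 0 0 0 0 0 1'
```

```text
time_s: 22.65
tool_pos: [502.5, 151.3, 184.7]
eef_rot: [0.001, 0.668, 0.744, 0.0]
ft_force: [-0.8, 0.9, -0.7]
grip_width: 50.6
time_s: 23.15
tool_pos: [502.6, 151.3, 184.8]
eef_rot: [0.001, 0.668, 0.744, 0.0]
ft_force: [-0.7, -0.1, 0.0]
grip_width: 82.1
```

```bash
python3 -m creep '0 0 0 0 0 0 1;0 0 0 0 0 -0.03 1;0 0 0 0 0 -0.06 1;0 0 0 0 0 -0.1 1;0 0 0 0 0 -0.12 1'; python3 w.py 10; python3 -m creep '0 0 0 0 -0.05 -0.01 1;0 0 0 0 -0.1 -0.01 1;0 0 0 0 -0.14 -0.01 1;0 0 0 0 -0.14 -0.01 1;0 0 0 0 -0.14 -0.01 1';python3 -c "
from h import *
for n in ['wrist','scene']:
    p,d=optics.read_camera(n)
    cv2.imwrite('pics/%s9.png'%n,p[:,:,::-1])
ci=optics.camera_info('scene');P=cloud(d,ci);np.save('P9.npy',P)
"
```

```text
time_s: 23.65
tool_pos: [503.2, 151.5, 307.9]
eef_rot: [0.002, 0.668, 0.744, 0.002]
ft_force: [0.7, 0.5, -0.6]
grip_width: 85.7
mean [  0.158   0.203  -0.264  -0.005   0.003   0.008 -53.566  33.148 502.51
 151.401 305.09 ]
std [0.547 0.364 0.979 0.024 0.044 0.023 3.063 2.265 0.793 0.141 2.108]
[ 2.1  -1.17 -0.45 -1.23 -0.14 -1.23 -0.    0.57 -0.15 -0.94]
24.15
time_s: 24.65
tool_pos: [362.7, 136.3, 314.2]
eef_rot: [0.001, 0.668, 0.744, 0.0]
ft_force: [0.3, 0.5, -0.4]
grip_width: 85.5
```

View pics/scene9.png

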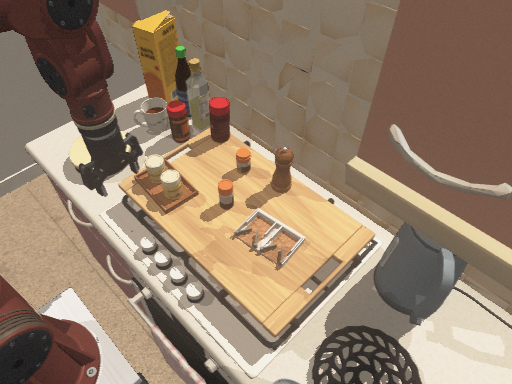

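View pics/wrist9.png

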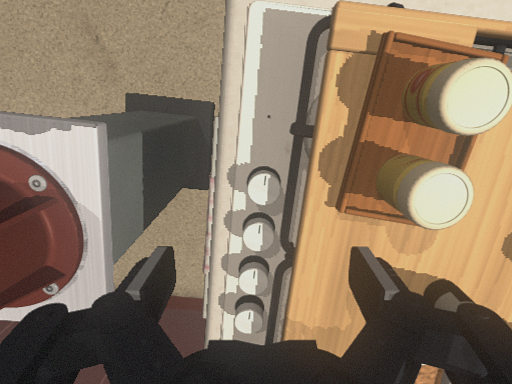

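Both pots stand upright in the tray (lids at 155,162 and 172,180 in the scene view), inside its walls. The jars, the mill and the insert look unchanged, and the robot is clear of everything.

```bash
python3 -c "
from rig import manip
print(manip.hand_in())"
```

```text
the job is handed in; nothing more can be done
None
```

Both pots are light, so both now stand upright in the refill tray and nothing went into the larder insert. I handed the job in at about 25 s of the 67 s allowed.

- **Left pot:** about 2.27 N, or roughly 230 g, from two lifts averaged over 70 readings. Readings with the gripper empty at the same spot averaged 0.0 to +0.2 N. The joint torques gave about 213 g with an approximate lever arm, so the two disagree slightly but both are below 280 g.
- **Right pot:** about 2.05 N, or roughly 210 g, from one lift averaged over 24 readings. I took no averaged empty-gripper reading at that spot; single readings there ran from −0.1 to −1.0 N, which would only make the pot lighter.
- **Lift check:** the camera showed both lids about 12 mm higher during weighing, so the pots were clear of the board.
- **Last pictures:** both pots are upright inside the tray walls, the jars, mill and insert look unmoved by eye (I did not measure them again), and the robot was touching nothing.
- **Camera disagreement:** the scene, top and wrist cameras differed by 2 to 6 mm in position, which did not matter for setting pots down in the tray.

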